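Uncover the scale's selector and switch it to the ring key

ROBOT

A 6-joint arm with a two-finger parallel gripper is mounted at the origin on the work surface. World frame = base frame: x ahead of the robot, y to its left, z up, the work surface at z = 0. Lengths are in mm, angles in rad, forces in N, time in s.
With the tool pointing down it reaches from about 350 to 875 mm from the base axis. Payload 4.2 kg.
Tool frame: the origin (TCP) lies at the very end of the fingers, on their centre line; the grasp point (between the pads) lies 19 mm behind it; z points along the fingers, y is the direction in which the jaws open and shut (so a half turn about z gives the same grasp; the last joint's range is limited). The gripper opens to 85 mm and grips with 20 to 120 N. Pads are 22 mm wide; open, the fingers measure 114 mm over their backs; the gripper's body (76 mm by 85 mm) begins 54 mm behind the grasp point. The pads swing forward as they close: fully open they stand 13 mm farther back than shut.
Start: joints at [1.503, 0.385, 0.008, 0, -1.194, -0.259], TCP at [200.601, 591.911, 231.312] pointing down, gripper open.
Joint ranges: [-3.14, 3.14], [-1.21, 2.06], [-1.07, 1.41], [-3.16, 2.05], [-2.99, -0.16], [-3.1, 3.1]. Speed limits (rad/s): [2.79, 2.79, 3.14, 3.14, 3.14, 3.14].

INTERFACE

Orientations are given as a unit quaternion [x, y, z, w].
In Python, from bench import read_state, get_image, camera_params, job_done gives the robot as it stands.
- The arm moves only by the tool send_rows, never from a script. Its arguments are lists of equal length, an entry for each row: "translation": the shift along the tool's x, y, z in m, a list of three; "yaw": the turn about the tool's z in degrees; "fingers": the closure in counts, from 0 (fully open) to 255 (shut). A call has 1 to 12 rows; each row is the pose to reach, as a shift and turn from the pose measured when the call began, along the tool's axes at that moment; what a row does not reach only later rows make up. A row lasts 1/10 s, in which the tool goes at most 50 mm and 8.59 degrees, less where a joint would pass 70% of its speed; a pose out of reach is approached as far as the arm can. A call with a gripper value outside its range is refused whole. The fingers move at their own pace and stop on an object; the grip force is fixed at half the most. Time passes only in rows, so rows that repeat a pose let the fingers close. It gives the time, the measured TCP pose, the force and the opening at its end, in the units of the state.
- read_state(): the state, without advancing time (a new reading comes with each control period).
- get_image(name): name is "side" or "top" or "wrist"; returns the picture (420x560x3 uint8, blue, green, red); there is no depth.
- camera_params(name): a dict with "mtx" (3x3 intrinsics, pixels), "rvec" (rotation vector, rad) and "tvec" (3), from world to camera coordinates, as OpenCV has them; the wrist camera has in their place "tool_from_camera" (4x4, takes a point from camera to tool coordinates, whose origin is the TCP and whose axes are the flange's). Camera axes: x right, y down, z forward; pixel columns grow to the right and rows downward; lengths in mm; the calibration is good to about 2 mm. The wrist camera is an equidistant fisheye: a pixel r from the principal point sees the ray r / f radians off the axis. A picture is of the moment at which its call begins: read the wrist's pose just before it. camera_params takes no time and is no camera call.
- job_done(): hands the job in, once; it reports no verdict.
The state is a dict: "clock": time; "joints": joint angles; "joint_vel": joint speeds; "joint_efforts": joint torques, N m; "position": TCP position; "ee_rot": TCP orientation; "contact_force": force on the tool from outside, world axes, zero at the start; "wrist_torque": the same for the moment, N m; "gripper_width": finger opening in mm.
Only numpy, scipy, OpenCV 4.12 (cv2) and the standard library are available. Lean on these libraries where they do the work, as an engineer would, in place of code of your own. Each camera call takes 0.05 s, during which the arm holds its last target.

TASK

The weighing scale's selector is still set to its bar key. Squeeze the two side tabs of the clear dust cover together to free it, lift it off and set it down gently, upright, on the black rubber mat; then press the key marked with a ring fully down so that it stays down and the bar key pops up. Do not press the cross or square key, and leave the other things on the bench where they are.

Things in the scene. Friction and masses are not known exactly. Their poses are not given: they have to be found in the camera images.
- console: Grey selector box fixed to the bench, 112 (its x) by 200 (y) mm, rim top 60 mm above the bench. Origin: centre of its underside, at bench level; z up. A black key bed 44 (x) by 140 (y) mm rises in its middle to 74 mm. In it four black keys stand in a row along y, centres at x = 0, y = -51, -17, 17 and 51 mm; which key is where changes.
- cover: Loose clear cover over the keys, 0.11 kg, 158 (its y) by 52 mm plus a tab on each long side. Origin: mid-plane centre of its two hooks' undersides, its lowest part, on which it stands; z up. Fitted: over the console's origin, 44.5 mm above the bench, axes as the console's. Flat top at z = 59.5 mm. Lifts straight up once both tabs are squeezed in; raise it 50 mm to pass over the keys.
- tab_near_face (a point): Outer face of the cover's grey -x tab (nearer the robot), mid width, 40 mm above the cover's origin. Tab: 60 mm wide (y), z = 0 to 54.5 mm, face at x = -33 mm (the two are 66 mm apart); reachable above the rim, z = 16 to 54 mm. It slides 7 mm inward on a spring (2 N, fully in 5 N): then faces are 52 mm apart.
- tab_far_face (a point): The same point on the +x tab, face at x = +33 mm. At each tab's foot a hook 5 mm long, 6 mm high points outward under the console's rim, whose lip starts 34 mm from the console's centre line; the hook is free when its tab is in by 5 mm or more, and springs out again when let go.
- mat: Black rubber mat fixed to the bench, 170 (x) by 200 (y) mm, 4 mm thick, clear of other things. Origin: centre of its underside, at bench level.
- key_ring_top (a point): Centre of the top of the key with the white ring mark (ring 26 mm across). Each key's top is 40 (console x) by 31 (y) mm, flat, 92 mm above the bench when up; keys are 34 mm apart. Axes as the console.
- key_ring (a joint): Travel of the ring key: 0 up, grows downward, stop at 0.0125 m. A key catches when pushed past 0.011 m and then rests at about 0.0105 m; pushing takes up to about 5 N, the stop is hard. Pressing another key, even 3 mm, releases the one that was down.
- key_bar (a joint): Travel of the key with one straight bar mark, 32 by 7 mm; same values. It is the one that is down at the start.
- key_cross (a joint): Travel of the key with a diagonal cross mark; same values. Up at the start.
- key_square (a joint): Travel of the key with a solid 19 mm square mark; same values. Up at the start.
- weight: Bystander: brass weight, 44 mm across, 62 mm high, between the console and the mat. Origin: centre of its underside.
- bell: Bystander: brass hand bell, 72 mm across, 82 mm high, in front of the robot. Origin: centre of its underside.
- brush: Bystander: brush 200 mm long lying at the robot's left. Origin: its underside.
- jar: Bystander: amber glass jar, 76 mm across, 100 mm high, far left. Origin: centre of its underside.
- mug: Bystander: blue mug, 76 mm across, 85 mm high, far right. Origin: centre of its underside.
- ingot: Bystander: copper round bar, 34 mm across, 130 mm long, lying at the robot's right. Origin: its underside at mid length.
Not all that is in view belongs to the job. What is shaped like the cover but brown or green is not meant.

How it is judged (in metres and radians):
On the way, in this order (a step that is already met when the one before it is completed fails the run):
1. the cover is freed and lifted clear above the keys (height (world z) of cover above 0.07 m and contact force between the fingers and cover above 0.5 N), for 0.1 s.
2. the cover stands upright on the mat, let go, and the ring key is still up (x of cover in the frame of mat between -0.06 and 0.06 m and y of cover in the frame of mat between -0.07 and 0.07 m and height (world z) of cover below 0.012 m and angle between cover's own z axis and vertical below 0.12 rad and linear speed of cover below 0.03 m/s and contact force between the fingers and cover below 0.05 N and value of joint key_ring below 0.003 m), for 0.2 s.
3. the ring key is latched down and the three other keys are up (value of joint key_ring above 0.008 m and value of joint each of key_bar, key_cross, key_square below 0.003 m), for 0.2 s.
At the end, for the whole second after the job is handed in: The ring key is latched down (past 8 mm) and the bar, cross and square keys are up (less than 3 mm down); the cover stands upright (within 0.12 rad) and still on the mat, its origin less than 12 mm above the bench and within 60 mm (mat's x) and 70 mm (mat's y) of the mat's centre (all of step 3 and x of cover in the frame of mat between -0.06 and 0.06 m and y of cover in the frame of mat between -0.07 and 0.07 m and height (world z) of cover below 0.012 m and angle between cover's own z axis and vertical below 0.12 rad and linear speed of cover below 0.03 m/s); the robot touches nothing.
It fails at once if the cross or the square key is pressed down (more than 7 mm) (value of joint any of key_cross, key_square above 0.007 m).
It fails at once if the cover is dropped: out of the fingers, away from the console, more than 35 mm above the mat's top (height (world z) of cover above 0.039 m and horizontal distance between cover and console above 0.12 m and contact force between the fingers and cover below 0.05 N).
It fails at once if a bystander is moved by more than 30 mm (distance of any of weight, bell, brush, jar, mug, ingot from where it was at the start of the episode above 0.03 m).
It also fails if it takes over 56 s, if anything falls off the work surface, if the arm or the gripper's body presses on something with over 40 N, if the wrist force passes 120 N, or if a joint passes its speed limit or range.

## Working session

There is one attempt and no reset: what is moved stays moved. The work goes in short steps, Python scripts to look and compute and a tool call to move; the robot and the scene stay as the last step left them, time stands still between calls to the robot, and variables do not carry over. Pictures are saved under pics/ and viewed, and the job is handed in when it is done.

Besides the shell and the picture viewer there is one more tool, called after "Call:" as name(argument=value, ...) on one line, values as JSON. send_rows: Moves the arm, as the interface text tells. Its arguments: {"type":"object","properties":{"translation":{"type":"array","items":{"type":"array","items":{"type":"number"}}},"yaw":{"type":"array","items":{"type":"number"}},"fingers":{"type":"array","items":{"type":"number"}}},"required":["translation","yaw","fingers"]}

```bash
ls; mkdir -p pics
python3 - <<'E'
from bench import *
import cv2
print(read_state())
for n in ("top","side","wrist"):
    cv2.imwrite(f"pics/{n}0.png",get_image(n)); print(n,camera_params(n))
E
```

```text
pics
{'clock': 0.0, 'joints': array([ 1.50261179e+00,  3.85595343e-01,  6.65160936e-03, -5.02477271e-04,
       -1.19397565e+00, -2.58618576e-01]), 'joint_vel': array([-5.91855251e-05,  2.66807956e-04, -5.12327349e-05,  2.70849338e-04,
        1.12644083e-03,  4.74676499e-04]), 'joint_efforts': array([-3.80562715e-04, -3.92287338e+01,  1.88394821e+01,  4.18619201e+00,
       -4.74928893e-03,  9.44761837e-06]), 'position': array([200.41957899, 591.39834772, 230.20772596]), 'ee_rot': array([ 9.86663977e-01, -1.62766751e-01, -1.31532494e-04,  1.07892202e-03]), 'contact_force': array([ 0.15664857, -0.21167227,  0.74719236]), 'wrist_torque': array([-0.0108807 , -0.03150354,  0.007363  ]), 'gripper_width': 85.77718810036393}
top {'mtx': array([[530.72172704,   0.        , 286.24792121],
       [  0.        , 530.72172704, 209.99583958],
       [  0.        ,   0.        ,   1.        ]]), 'rvec': array([ 2.08539709, -2.15001105,  0.22104228]), 'tvec': array([  -6.32789027,  507.96472463, 1358.30763899])}
side {'mtx': array([[472.11591486,   0.        , 286.88332811],
       [  0.        , 472.11591486, 211.30589212],
       [  0.        ,   0.        ,   1.        ]]), 'rvec': array([ 2.28101402, -0.44001158,  0.20801281]), 'tvec': array([-452.5919512 ,  183.6358843 , 1184.08594381])}
wrist {'mtx': array([[325.1922621 ,   0.        , 283.57378068],
       [  0.        , 325.1922621 , 210.45973735],
       [  0.        ,   0.        ,   1.        ]]), 'tool_from_camera': array([[-9.55218216e-04, -9.66062457e-01, -2.58306826e-01,
         6.45515591e+01],
       [ 9.99999543e-01, -9.10748749e-04, -2.91814219e-04,
         1.51998359e+00],
       [ 4.66581426e-05, -2.58306986e-01,  9.66062885e-01,
        -1.41959365e+02],
       [ 0.00000000e+00,  0.00000000e+00,  0.00000000e+00,
         1.00000000e+00]])}
```

View pics/top0.png

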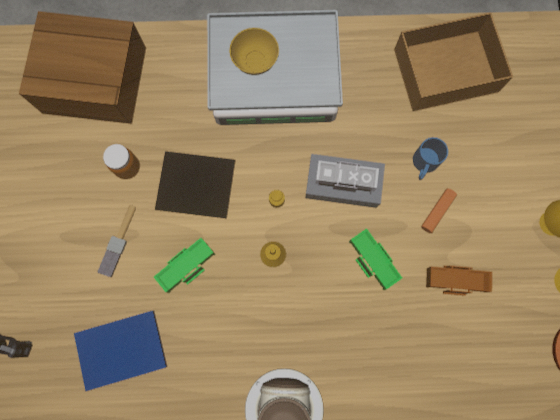

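View pics/side0.png

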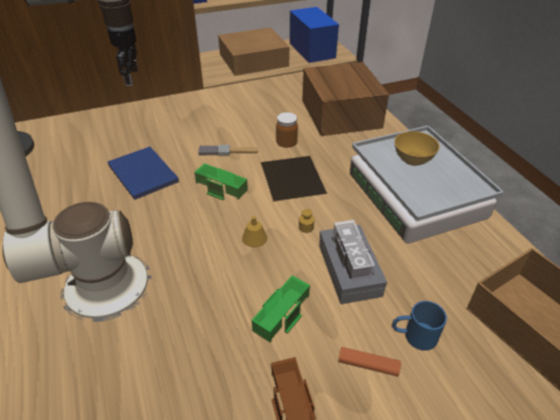

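View pics/wrist0.png

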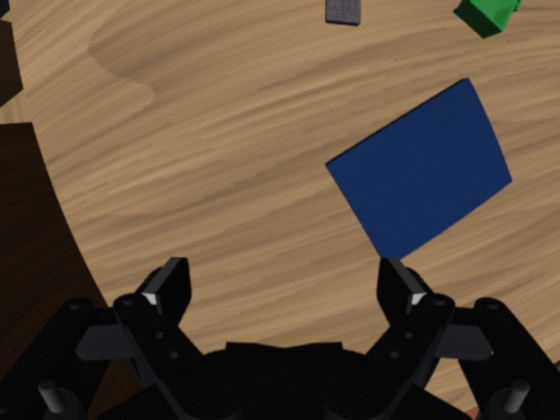

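```bash
cat > h.py <<'E'
import numpy as np, cv2
from bench import *
from scipy.spatial.transform import Rotation as R
def ray(n,px,st=None):
    p=camera_params(n)
    K=p["mtx"]
    if n!="wrist":
        d=np.linalg.inv(K)@[px[0],px[1],1]
        M=R.from_rotvec(p["rvec"]).as_matrix()
        return -M.T@p["tvec"], M.T@d
    st=st or read_state()
    x=(px[0]-K[0,2])/K[0,0]; y=(px[1]-K[1,2])/K[1,1]; r=np.hypot(x,y)
    d=np.array([np.sin(r)*x/r,np.sin(r)*y/r,np.cos(r)]) if r>1e-9 else np.array([0,0,1.])
    T=p["tool_from_camera"]; Q=R.from_quat(st["ee_rot"]).as_matrix()
    return st["position"]+Q@T[:3,3], Q@T[:3,:3]@d
def at(n,px,z,st=None):
    o,d=ray(n,px,st); return o+d*(z-o[2])/d[2]
def proj(n,P,st=None):
    p=camera_params(n);K=p["mtx"];P=np.atleast_2d(np.asarray(P,float))
    if n!="wrist":
        return cv2.projectPoints(P,p["rvec"],p["tvec"],K,None)[0][:,0]
    st=st or read_state()
    T=p["tool_from_camera"]; Q=R.from_quat(st["ee_rot"]).as_matrix()
    t=(P-st["position"])@Q; c=(t-T[:3,3])@T[:3,:3]
    th=np.arctan2(np.hypot(c[:,0],c[:,1]),c[:,2]); ph=np.arctan2(c[:,1],c[:,0])
    return np.c_[K[0,2]+K[0,0]*th*np.cos(ph),K[1,2]+K[1,1]*th*np.sin(ph)]
E
python3 - <<'E'
import cv2
a=cv2.imread('pics/top0.png')
cv2.imwrite('pics/c1.png',cv2.resize(a[140:220,295:395],None,fx=7,fy=7,interpolation=2))
cv2.imwrite('pics/c2.png',cv2.resize(a[140:225,145:250],None,fx=6,fy=6,interpolation=2))
a=cv2.imread('pics/side0.png')
cv2.imwrite('pics/c3.png',cv2.resize(a[210:310,305:400],None,fx=6,fy=6,interpolation=2))
E
```

```text
(no output)
```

View pics/c1.png

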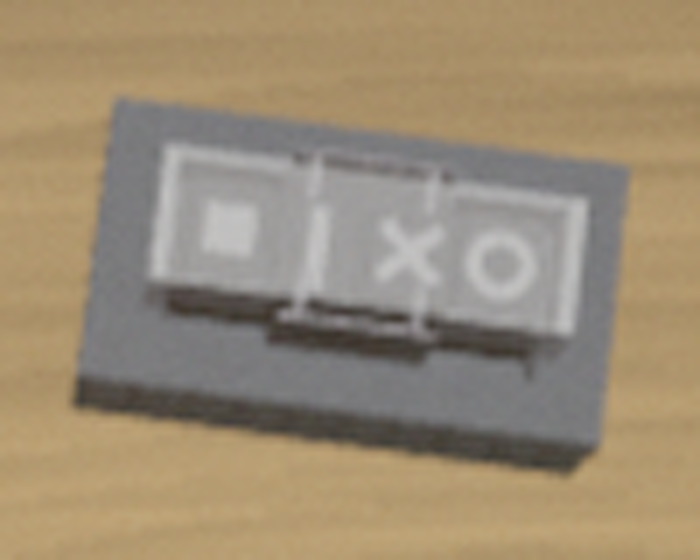

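View pics/c3.png

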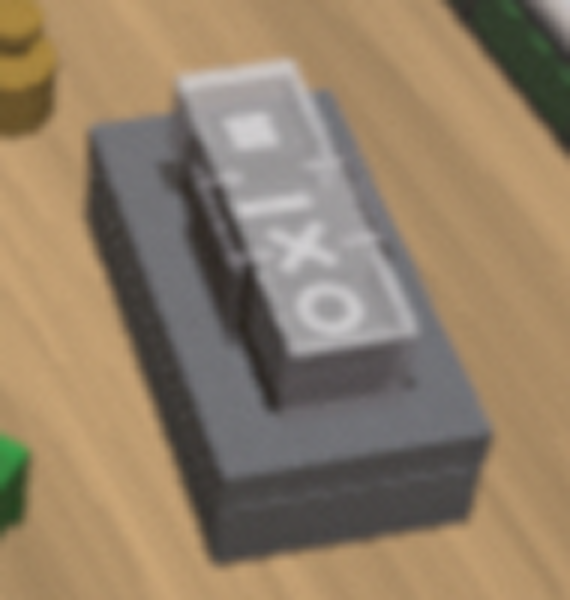

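View pics/c2.png

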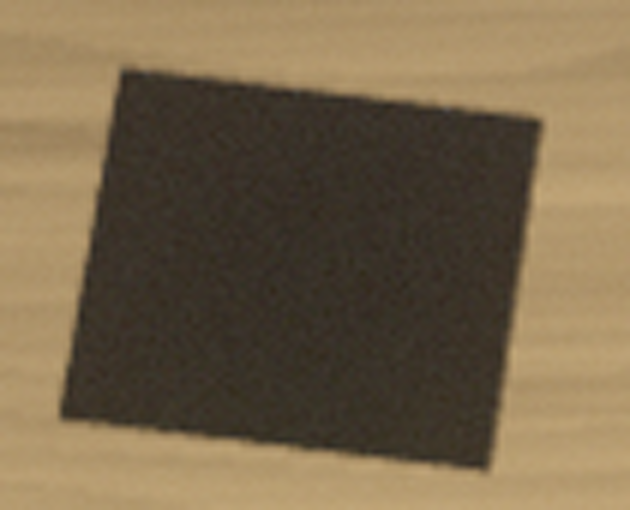

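Run:
```python
from h import *
f=lambda u,s,o:(np.array(u)+.5)/s-.5+o
def box(n,pts,s,o,z):
    P=np.array([at(n,f(u,s,o),z) for u in pts]); c=P.mean(0)
    e=(P[0]+P[3]-P[1]-P[2])/2; g=(P[0]+P[1]-P[2]-P[3])/2
    print(c.round(1),"len",np.linalg.norm(e).round(1),np.linalg.norm(g).round(1),"yaw y-axis",np.degrees(np.arctan2(-e[0],e[1])).round(1),"x-axis",np.degrees(np.arctan2(g[1],g[0])).round(1))
o=np.array([295,140])
box("top",[(120,98),(630,168),(600,448),(80,378)],7,o,60)
box("top",[(165,145),(587,198),(575,338),(150,290)],7,o,104)
print("ring",at("top",f((502,264),7,o),92),"sq",at("top",f((228,228),7,o),92),'X',at("top",f((409,252),7,o),92))
box("top",[(120,67),(542,120),(490,470),(62,418)],6,np.array([145,140]),4)
o=np.array([305,210])
print("ring",at("side",f((332,308),6,o),92),"sq",at("side",f((249,130),6,o),92))
# weight top etc
print("weight",at("top",(277,196),62), at("side",(307,213),62))
```

```text
[ 587.2 -183.    60. ] len 198.0 111.6 yaw y-axis -9.7 x-axis -9.9
[ 586.7 -182.4  104. ] len 157.6 55.0 yaw y-axis -8.8 x-axis -8.3
ring [ 580.12195235 -233.13738078   92.        ] sq [ 597.09050244 -131.53796653   92.        ] X [ 585.79010534 -198.68860457   92.        ]
[598.3 228.    4. ] len 198.8 168.2 yaw y-axis -9.0 x-axis -8.5
ring [ 581.48189188 -232.59490488   92.        ] sq [ 596.99393565 -130.98992341   92.        ]
weight [543.96383262   1.61025875  62.        ] [546.27721501  -2.75938181  62.        ]
```

```bash
cat >> h.py <<'E'
def shift(target,toolx_deg=None,st=None):
    st=st or read_state(); Q=R.from_quat(st["ee_rot"]).as_matrix()
    a=np.degrees(np.arctan2(Q[1,0],Q[0,0]))
    print("tcp",st["position"].round(1),"toolx ang",round(a,2),"tilt",np.degrees(np.arccos(-Q[2,2])).round(2),"F",st["contact_force"].round(1),"w",round(st["gripper_width"],1),"t",st["clock"],"j",st["joints"].round(2))
    s=Q.T@(np.array(target)-st["position"])/1000
    print("shift m",s.round(4),"yaw",None if toolx_deg is None else round(-((toolx_deg-a+180)%360-180),2))
E
python3 -c "
from h import *
shift((587.5,-182.5,200),-99.2)"
```

```text
tcp [200.5 591.5 230.5] toolx ang -18.73 tilt 0.1 F [ 0.3 -0.2  0.1] w 85.2 t 0.15 j [ 1.5   0.39  0.01 -0.   -1.19 -0.26]
shift m [0.6151 0.6087 0.0316] yaw 80.47
```

Call:
send_rows(translation=[[0.036,0.035,0.002],[0.07,0.07,0.003],[0.105,0.105,0.005],[0.14,0.14,0.007],[0.175,0.175,0.01],[0.21,0.21,0.012],[0.245,0.245,0.014],[0.28,0.28,0.016],[0.315,0.315,0.018],[0.35,0.35,0.02],[0.385,0.385,0.022],[0.42,0.418,0.024]], yaw=[5,10,15,20,25,30,35,40,45,50,55,60], fingers=[0,0,0,0,0,0,0,0,0,0,0,0])

```text
clock: 1.35
position: [464.3, 58.7, 207.3]
ee_rot: [0.772, -0.636, 0.0, 0.001]
contact_force: [1.5, 0.3, 0.7]
gripper_width: 85.1
```

```bash
python3 -c "
from h import *
shift((587.5,-182.5,200),-99.2)"
```

```text
tcp [464.3  58.7 207.3] toolx ang -78.93 tilt 0.08 F [1.5 0.3 0.7] w 85.1 t 1.35 j [ 0.48  0.14 -0.4   0.   -1.04 -0.28]
shift m [ 0.2604 -0.0746  0.0076] yaw 20.27
```

Call:
send_rows(translation=[[0.043,-0.012,0.001],[0.087,-0.025,0.002],[0.13,-0.037,0.004],[0.174,-0.05,0.005],[0.217,-0.062,0.006],[0.24,-0.069,0.007],[0.2604,-0.0746,0.0076],[0.2604,-0.0746,0.0076],[0.2604,-0.0746,0.0076]], yaw=[4,8,12,15,18,20,20.3,20.3,20.3], fingers=[0,0,0,0,0,0,0,0,0])

```text
clock: 2.25
position: [587.0, -182.6, 199.3]
ee_rot: [-0.648, 0.762, 0.0, -0.001]
contact_force: [0.3, 0.7, -0.4]
gripper_width: 85.5
```

```bash
python3 -c "
from h import *
st=read_state();a=get_image('wrist');cv2.imwrite('pics/w1.png',a)
shift((587.5,-182.5,200),-99.2,st)
c,s=np.cos(np.radians(-9.2)),np.sin(np.radians(-9.2))
def con(p): return np.array([587.5+c*p[0]-s*p[1],-182.5+s*p[0]+c*p[1],p[2]])
P=[con(p) for p in [(-26,-79,104),(26,-79,104),(26,79,104),(-26,79,104),(0,-51,92),(0,51,92),(0,-17,92),(0,17,92),(-56,-100,60),(56,-100,60),(56,100,60),(-56,100,60)]]
for u in proj('wrist',P,st): print(u.round(1)); cv2.circle(a,tuple(int(v) for v in u.round()),3,(0,0,255),1)
cv2.imwrite('pics/w1b.png',a)
"
```

```text
tcp [ 587.  -182.6  199.3] toolx ang -99.28 tilt 0.1 F [ 0.3  0.7 -0.4] w 85.5 t 2.25 j [-0.04  0.39 -0.07  0.   -1.12 -0.12]
shift m [-0.0002 -0.0004 -0.0007] yaw -0.08
[317.4 109.2]
[245.4 109.5]
[251.4 304.7]
[312.9 304.6]
[281.5 146.2]
[282.  269.3]
[281.7 189.8]
[281.9 231.1]
[346.6  88.9]
[216.6  89.3]
[226.5 299.1]
[338.2 298.8]
```

View pics/w1b.png

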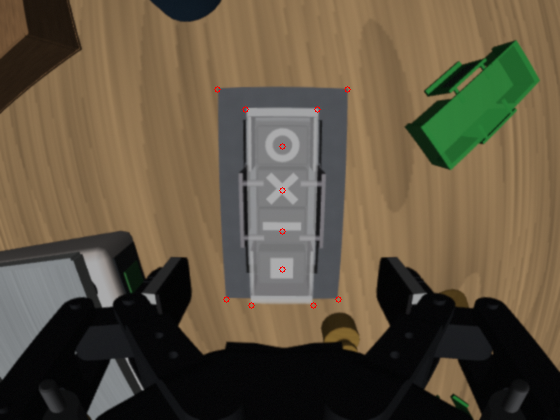

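Call:
send_rows(translation=[[0,0,0.03],[0,0,0.06],[0,0,0.085],[0,0,0.1],[0,0,0.11],[0,0,0.12],[0,0,0.128],[0,0,0.132],[0,0,0.132],[0,0,0.132]], yaw=[0,0,0,0,0,0,0,0,0,0], fingers=[0,0,0,0,0,0,0,0,0,0])

```text
clock: 3.3
position: [587.2, -182.4, 68.1]
ee_rot: [-0.648, 0.762, -0.0, -0.0]
contact_force: [0.6, 0.1, 0.5]
gripper_width: 85.3
```

```bash
python3 -c "
from h import *
st=read_state();a=get_image('wrist');cv2.imwrite('pics/w2.png',a)
shift((587.5,-182.5,67),-99.2,st)
a=get_image('side');cv2.imwrite('pics/s2.png',cv2.resize(a[170:320,280:420],None,fx=5,fy=4))
"
```

```text
tcp [ 587.2 -182.4   68.1] toolx ang -99.22 tilt 0.07 F [0.6 0.1 0.5] w 85.3 t 3.3 j [-0.04  0.52 -0.22  0.   -0.83 -0.12]
shift m [ 0.0001 -0.0003  0.0011] yaw -0.02
```

View pics/w2.png

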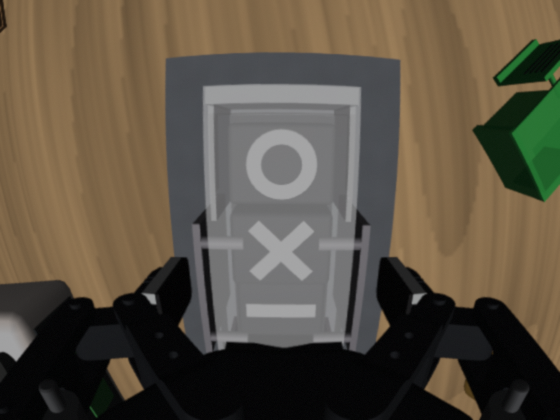

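View pics/s2.png

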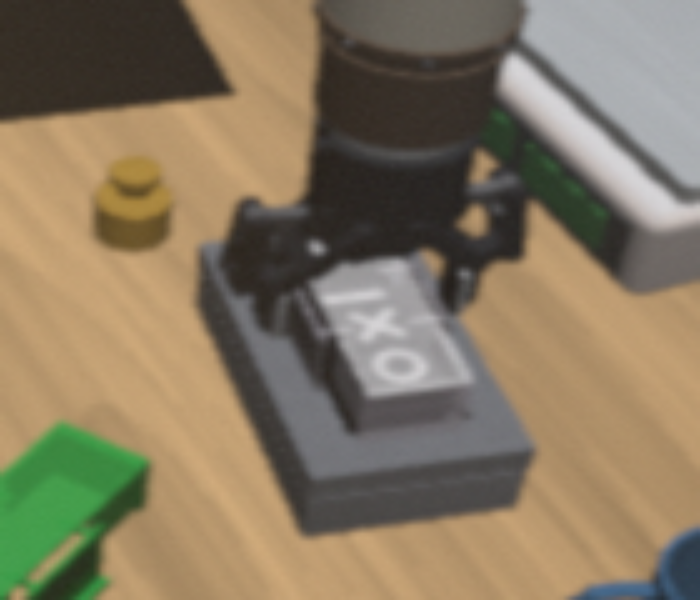

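Call:
send_rows(translation=[[0,0,0],[0,0,0],[0,0,0],[0,0,0],[0,0,0],[0,0,0],[0,0,0],[0,0,0]], yaw=[0,0,0,0,0,0,0,0], fingers=[60,90,120,150,150,150,150,150])

```text
clock: 4.2
position: [588.1, -182.6, 70.0]
ee_rot: [-0.648, 0.762, -0.002, 0.0]
contact_force: [-1.3, 0.2, 5.9]
gripper_width: 50.5
```

```bash
python3 -c "
from h import *
st=read_state();a=get_image('wrist');cv2.imwrite('pics/w3.png',a)
shift((587.5,-182.5,170),-99.2,st)
"
```

```text
tcp [ 588.1 -182.6   70. ] toolx ang -99.21 tilt 0.18 F [-1.3  0.2  5.9] w 50.5 t 4.2 j [-0.04  0.52 -0.22  0.   -0.83 -0.12]
shift m [ 0.0001  0.0004 -0.1   ] yaw -0.01
```

View pics/w3.png

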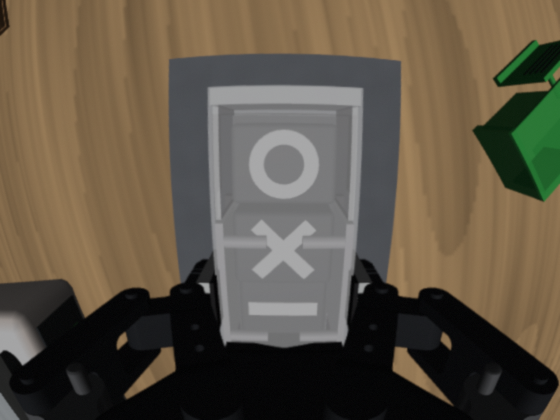

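Call:
send_rows(translation=[[0,0,-0.003],[0,0,-0.006],[0,0,-0.012],[0,0,-0.02],[0,0,-0.032],[0,0,-0.045],[0,0,-0.06],[0,0,-0.075],[0,0,-0.09],[0,0,-0.1],[0,0,-0.1],[0,0,-0.1]], yaw=[0,0,0,0,0,0,0,0,0,0,0,0], fingers=[150,150,150,150,150,150,150,150,150,150,150,150])

```text
clock: 5.45
position: [587.5, -182.3, 170.0]
ee_rot: [-0.648, 0.762, -0.001, 0.0]
contact_force: [0.3, -0.8, -1.1]
gripper_width: 50.5
```

```bash
python3 -c "
from h import *
st=read_state();a=get_image('wrist');cv2.imwrite('pics/w4.png',a)
shift((598.3,228,130),-98.8,st)
a=get_image('side');cv2.imwrite('pics/s4.png',cv2.resize(a[130:320,280:420],None,fx=4,fy=3))
"
```

```text
tcp [ 587.5 -182.3  170. ] toolx ang -99.22 tilt 0.15 F [ 0.3 -0.8 -1.1] w 50.5 t 5.45 j [-0.04  0.41 -0.11  0.   -1.05 -0.12]
shift m [-0.4068  0.0552  0.0394] yaw -0.42
```

View pics/w4.png

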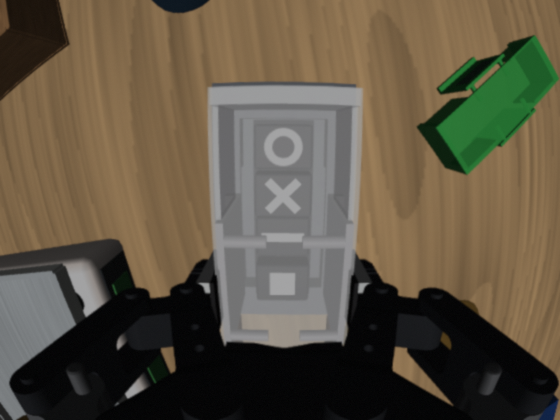

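View pics/s4.png

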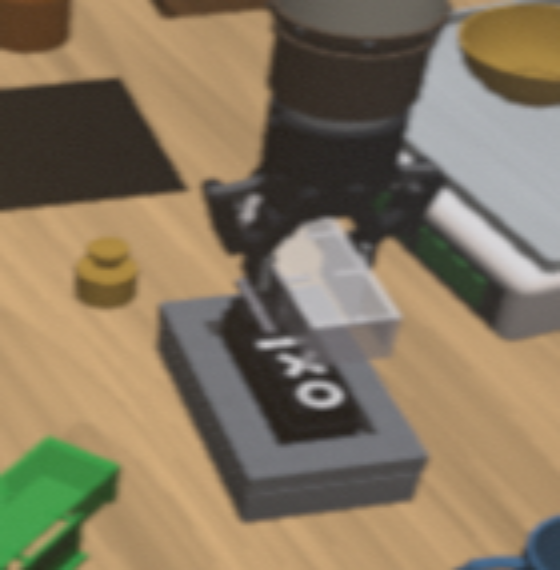

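Call:
send_rows(translation=[[-0.015,0.002,0],[-0.045,0.006,0],[-0.085,0.012,0],[-0.125,0.017,0],[-0.165,0.022,0],[-0.205,0.028,0],[-0.245,0.033,0],[-0.285,0.039,0],[-0.325,0.044,0],[-0.36,0.049,0],[-0.39,0.053,0],[-0.4068,0.0552,0]], yaw=[0,0,0,0,0,0,0,0,0,0,-0.2,-0.4], fingers=[150,150,150,150,150,150,150,150,150,150,150,150])

```text
clock: 6.75
position: [597.0, 231.0, 167.5]
ee_rot: [-0.652, 0.758, -0.001, -0.001]
contact_force: [0.1, -0.9, -0.9]
gripper_width: 50.1
```

Call:
send_rows(translation=[[0,0,0],[0,0,0],[0,0,0.02],[0,0,0.045],[0,0,0.07],[0,0,0.09],[0,0,0.1],[0,0,0.105],[0,0,0.11],[0,0,0.11],[0,0,0.11]], yaw=[0,0,0,0,0,0,0,0,0,0,0], fingers=[150,150,150,150,150,150,150,150,150,150,150])

```text
clock: 7.85
position: [597.5, 230.9, 58.4]
ee_rot: [-0.652, 0.758, -0.001, -0.0]
contact_force: [-0.7, -0.3, -1.7]
gripper_width: 50.7
```

```bash
python3 -c "
from h import *
st=read_state()
shift((598.3,228,29.5),-98.8,st)
a=get_image('side');cv2.imwrite('pics/s5.png',cv2.resize(a[90:230,220:380],None,fx=4,fy=4))
a=get_image('top');cv2.imwrite('pics/t5.png',cv2.resize(a[130:230,140:280],None,fx=4,fy=4))
"
```

```text
tcp [597.5 230.9  58.4] toolx ang -98.66 tilt 0.08 F [-0.7 -0.3 -1.7] w 50.7 t 7.85 j [ 0.62  0.57 -0.16  0.   -0.84 -0.77]
shift m [ 0.0027 -0.0012  0.0289] yaw 0.14
```

View pics/s5.png

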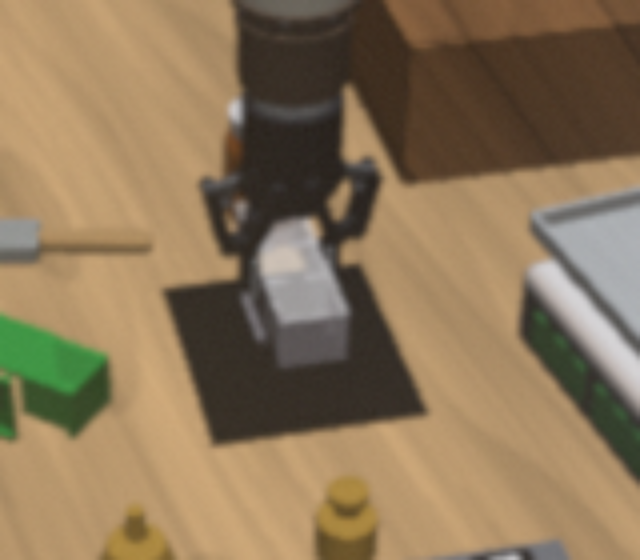

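View pics/t5.png

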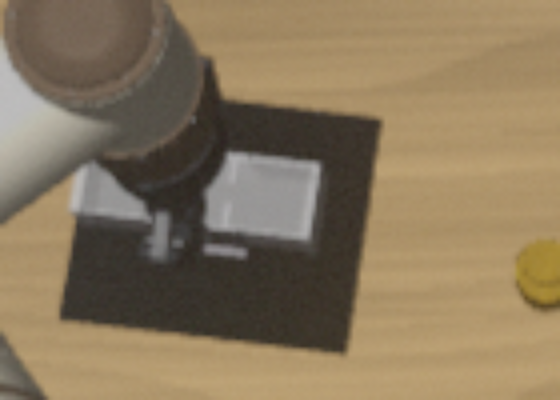

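Call:
send_rows(translation=[[0.001,-0.001,0.008],[0.002,-0.001,0.016],[0.003,-0.001,0.022],[0.003,-0.001,0.026],[0.003,-0.001,0.027],[0.003,-0.001,0.028],[0.003,-0.001,0.028],[0.003,-0.001,0.028]], yaw=[0,0,0,0,0,0,0,0], fingers=[150,150,150,150,150,150,150,150])

```text
clock: 8.75
position: [598.2, 228.1, 30.7]
ee_rot: [-0.652, 0.758, -0.001, 0.0]
contact_force: [-0.3, 1.2, -1.3]
gripper_width: 50.2
```

Call:
send_rows(translation=[[0,0,0.001],[0,0,0.001],[0,0,0.002],[0,0,0.002],[0,0,0.002]], yaw=[0,0,0,0,0], fingers=[150,150,150,150,150])

```text
clock: 9.25
position: [598.3, 228.1, 29.2]
ee_rot: [-0.652, 0.758, -0.001, 0.0]
contact_force: [-2.4, -0.1, 3.7]
gripper_width: 50.8
```

Call:
send_rows(translation=[[0,0,0],[0,0,0],[0,0,0],[0,0,0],[0,0,0],[0,0,0],[0,0,0],[0,0,0]], yaw=[0,0,0,0,0,0,0,0], fingers=[95,80,60,40,20,0,0,0])

```text
clock: 10.05
position: [598.4, 228.2, 29.3]
ee_rot: [-0.652, 0.758, -0.001, 0.001]
contact_force: [0.8, -0.6, 0.2]
gripper_width: 85.7
```

```bash
python3 -c "
from h import *
st=read_state();a=get_image('wrist');cv2.imwrite('pics/w6.png',a)
shift((598.3,228,150),-98.8,st)
"
```

```text
tcp [598.4 228.2  29.3] toolx ang -98.63 tilt 0.12 F [ 0.8 -0.6  0.2] w 85.7 t 10.05 j [ 0.62  0.61 -0.18  0.   -0.78 -0.77]
shift m [ 0.0002 -0.0002 -0.1207] yaw 0.17
```

View pics/w6.png

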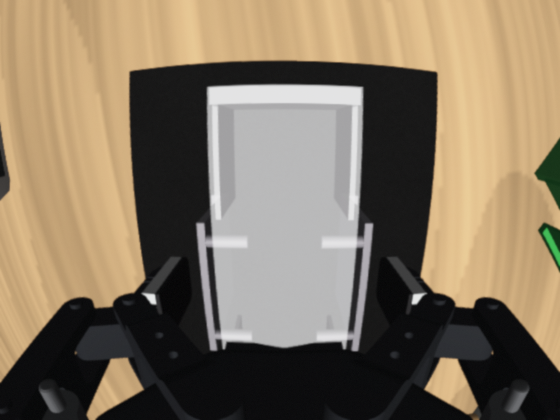

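Cover stands on the mat, tabs sprung out (x≈205 and 365), fingers clear on both sides. Rise straight up.

Call:
send_rows(translation=[[0,0,-0.005],[0,0,-0.015],[0,0,-0.03],[0,0,-0.05],[0,0,-0.075],[0,0,-0.1],[0,0,-0.13],[0,0,-0.155],[0,0,-0.155]], yaw=[0,0,0,0,0,0,0,0,0], fingers=[0,0,0,0,0,0,0,0,0])

```text
clock: 11.0
position: [600.4, 229.4, 190.3]
ee_rot: [-0.652, 0.758, -0.002, 0.006]
contact_force: [-0.0, -0.1, 0.1]
gripper_width: 85.6
```

```bash
python3 -c "
from h import *
st=read_state();a=get_image('wrist');cv2.imwrite('pics/w7.png',a)
shift((579.8,-232.8,180),-99.2,st)
"
```

```text
tcp [600.4 229.4 190.3] toolx ang -98.58 tilt 0.68 F [-0.  -0.1  0.1] w 85.6 t 11.0 j [ 0.62  0.44 -0.02  0.   -1.11 -0.77]
shift m [ 0.4601 -0.0486  0.0082] yaw 0.62
```

View pics/w7.png

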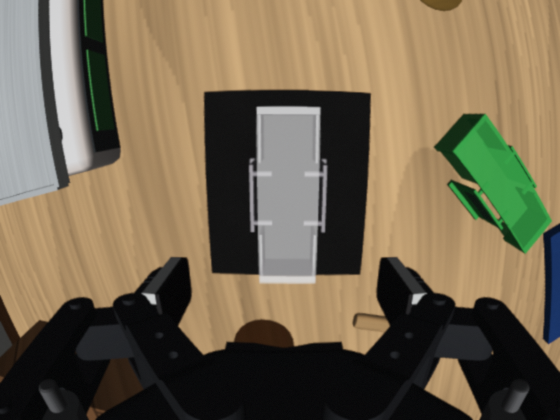

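Call:
send_rows(translation=[[0.02,-0.002,0],[0.06,-0.006,0],[0.105,-0.011,0],[0.15,-0.016,0],[0.195,-0.021,0],[0.24,-0.025,0],[0.285,-0.03,0],[0.33,-0.035,0],[0.375,-0.04,0],[0.415,-0.044,0],[0.445,-0.047,0],[0.46,-0.0486,0]], yaw=[0,0,0,0,0,0,0,0,0,0.3,0.6,0.6], fingers=[100,255,255,255,255,255,255,255,255,255,255,255])

```text
clock: 12.25
position: [576.3, -236.2, 185.2]
ee_rot: [-0.647, 0.763, -0.0, 0.003]
contact_force: [-1.2, -0.2, 0.4]
gripper_width: 0.1
```

Call:
send_rows(translation=[[0,0,0],[0,0,0],[0,0,0]], yaw=[0,0,0], fingers=[255,255,255])

```text
clock: 12.55
position: [576.2, -235.1, 184.9]
ee_rot: [-0.647, 0.762, 0.0, 0.003]
contact_force: [-0.2, 1.5, 0.6]
gripper_width: 0.1
```

```bash
python3 -c "
from h import *
st=read_state();a=get_image('wrist')
shift((579.8,-232.8,110),-99.2,st)
c,s=np.cos(np.radians(-9.2)),np.sin(np.radians(-9.2))
def con(p): return np.array([587.5+c*p[0]-s*p[1],-182.5+s*p[0]+c*p[1],p[2]])
P=[con(p) for p in [(0,-51,92),(0,51,92),(0,-17,92),(0,17,81.5),(-56,-100,60),(56,-100,60),(56,100,60),(-56,100,60)]]
for u in proj('wrist',P,st): cv2.circle(a,tuple(int(v) for v in u.round()),3,(0,0,255),1)
cv2.imwrite('pics/w8.png',a)
"
```

```text
tcp [ 576.2 -235.1  184.9] toolx ang -99.35 tilt 0.29 F [-0.2  1.5  0.6] w 0.1 t 12.55 j [-0.13  0.41 -0.07 -0.   -1.09 -0.03]
shift m [-0.0025 -0.0029  0.075 ] yaw -0.15
```

View pics/w8.png

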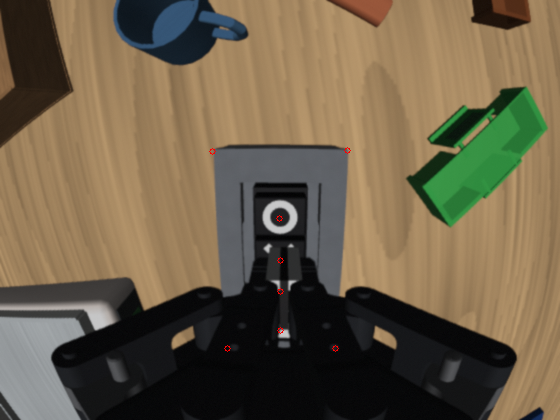

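Call:
send_rows(translation=[[-0.0015,-0.0028,0.02],[-0.0015,-0.0028,0.045],[-0.0015,-0.0028,0.065],[-0.0015,-0.0028,0.08],[-0.0015,-0.0028,0.085],[-0.0015,-0.0028,0.085],[-0.0015,-0.0028,0.085]], yaw=[0,0,0,0,0,0,0], fingers=[255,255,255,255,255,255,255])

```text
clock: 13.3
position: [580.6, -233.3, 101.2]
ee_rot: [-0.648, 0.762, -0.001, 0.003]
contact_force: [0.4, -0.0, 0.4]
gripper_width: 0.2
```

```bash
python3 -c "
from h import *
st=read_state();a=get_image('wrist')
shift((579.8,-232.8,80),-99.2,st)
cv2.imwrite('pics/w9.png',a)
a=get_image('side');cv2.imwrite('pics/s9.png',cv2.resize(a[210:310,305:400],None,fx=6,fy=6))
"
```

```text
tcp [ 580.6 -233.3  101.2] toolx ang -99.26 tilt 0.37 F [ 0.4 -0.   0.4] w 0.2 t 13.3 j [-0.13  0.5  -0.16 -0.   -0.91 -0.03]
shift m [-0.0003  0.001   0.0212] yaw -0.06
```

View pics/w9.png

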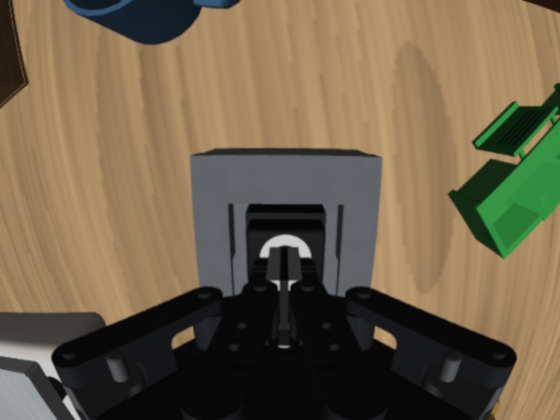

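View pics/s9.png

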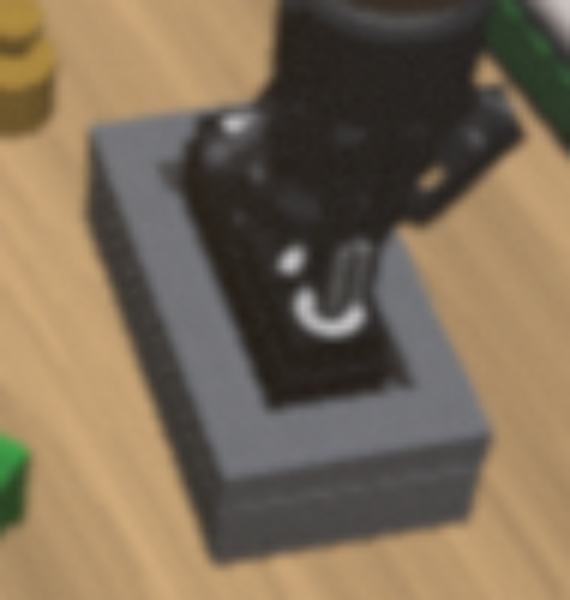

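Call:
send_rows(translation=[[0,0.001,0.005],[0,0.001,0.009],[0,0.001,0.012],[0,0.001,0.015],[0,0.001,0.017],[0,0.001,0.019],[0,0.001,0.02],[0,0.001,0.0205],[0,0.001,0.0205],[0,0.001,0.0205]], yaw=[0,0,0,0,0,0,0,0,0,0], fingers=[255,255,255,255,255,255,255,255,255,255])

```text
clock: 14.4
position: [579.8, -233.4, 81.1]
ee_rot: [-0.648, 0.762, -0.001, 0.003]
contact_force: [-0.9, 0.4, 3.4]
gripper_width: 0.0
```

Call:
send_rows(translation=[[0,0,0.0005],[0,0,0.001],[0,0,0.0015],[0,0,0.0018],[0,0,0.0018]], yaw=[0,0,0,0,0], fingers=[255,255,255,255,255])

```text
clock: 14.9
position: [579.8, -233.4, 79.7]
ee_rot: [-0.648, 0.762, -0.001, 0.003]
contact_force: [-1.4, 0.7, 4.9]
gripper_width: -0.0
```

Call:
send_rows(translation=[[0,0,0.0005],[0,0,0.001],[0,0,0.001],[0,0,0.001]], yaw=[0,0,0,0], fingers=[255,255,255,255])

```text
clock: 15.3
position: [579.9, -233.5, 79.6]
ee_rot: [-0.648, 0.762, -0.002, 0.003]
contact_force: [-3.1, 1.6, 7.9]
gripper_width: -0.1
```

Call:
send_rows(translation=[[0,0,-0.003],[0,0,-0.008],[0,0,-0.02],[0,0,-0.05],[0,0,-0.08],[0,0,-0.11],[-0.03,0,-0.13],[-0.05,0,-0.14],[-0.05,0,-0.14],[-0.05,0,-0.14]], yaw=[0,0,0,0,0,0,0,0,0,0], fingers=[255,255,255,255,255,150,0,0,0,0])

```text
clock: 16.3
position: [586.8, -184.1, 220.0]
ee_rot: [-0.648, 0.762, -0.001, 0.003]
contact_force: [0.5, 0.3, 0.0]
gripper_width: 72.3
```

```bash
python3 -c "
from h import *
st=read_state();a=get_image('wrist')
shift((587.5,-182.5,200),-99.2,st)
c,s=np.cos(np.radians(-9.2)),np.sin(np.radians(-9.2))
def con(p): return np.array([587.5+c*p[0]-s*p[1],-182.5+s*p[0]+c*p[1],p[2]])
for y in (-51,-17,17,51):
  print(y,*[proj('wrist',con((0,y,z)),st).round(1) for z in (92,81.5)])
cv2.imwrite('pics/w10.png',a)
cv2.imwrite('pics/w10c.png',cv2.resize(a[60:320,190:390],None,fx=3,fy=2.3))
cv2.imwrite('pics/t10.png',get_image('top'))
a=get_image('side');cv2.imwrite('pics/s10.png',a);cv2.imwrite('pics/s10c.png',cv2.resize(a[210:310,305:400],None,fx=6,fy=6))
"
```

```text
tcp [ 586.8 -184.1  220. ] toolx ang -99.22 tilt 0.43 F [0.5 0.3 0. ] w 72.3 t 16.3 j [-0.04  0.37 -0.04 -0.   -1.15 -0.12]
shift m [-0.0016 -0.0003  0.02  ] yaw -0.02
-51 [[283.  145.8]] [[283.1 145. ]]
-17 [[283.1 186.1]] [[283.2 183.8]]
17 [[283.2 224.5]] [[283.3 221. ]]
51 [[283.2 260.3]] [[283.3 255.8]]
```

View pics/w10c.png

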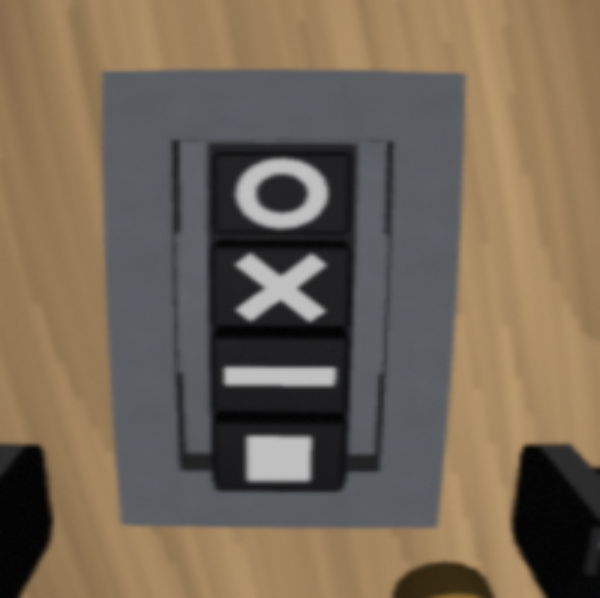

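View pics/s10c.png

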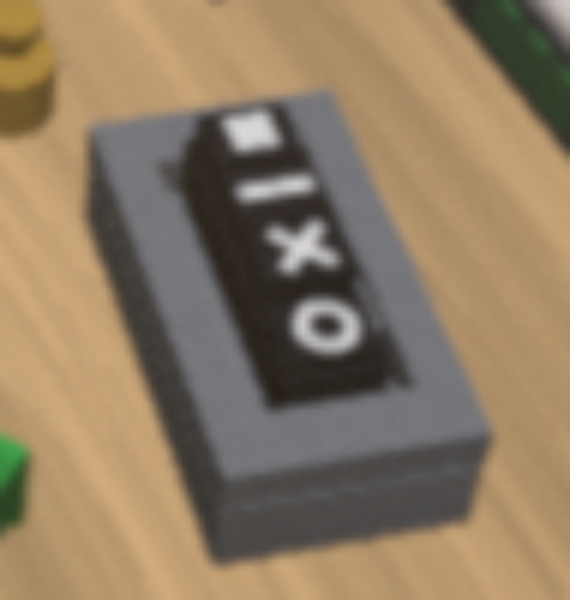

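View pics/s10.png

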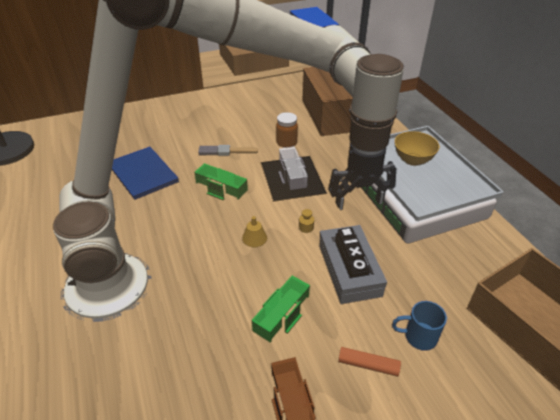

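View pics/t10.png

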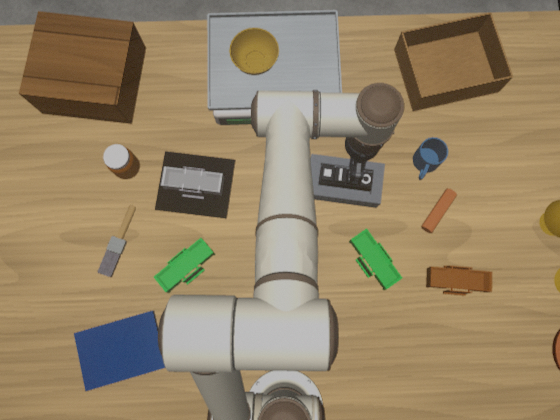

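Call:
send_rows(translation=[[0,0,0],[0,0,0],[0,0,0]], yaw=[0,0,0], fingers=[0,0,0])

```text
clock: 16.75
position: [586.1, -185.4, 218.4]
ee_rot: [-0.647, 0.762, -0.001, 0.002]
contact_force: [-0.6, 0.2, 0.7]
gripper_width: 85.4
```

```bash
python3 -c "
from bench import *
print(job_done())"
```

```text
the job is handed in; nothing more can be done
None
```

The cover is off and standing on the mat, the ring key is down and the bar key is up. I handed the job in at about 16.8 s; `job_done()` reported no verdict.

- **Cover:** I squeezed its tabs (opening read about 50.5 mm), lifted it 100 mm, and lowered it onto the mat until about 4 N of contact showed. In the last pictures it stands upright near the mat's centre with its tabs sprung out.
- **Ring key:** I pressed it with shut fingers to the hard stop, where the force rose to about 8 N with no further travel. After I backed off, the side picture showed the ring mark about 3 px lower, which fits a latched key. The bar mark had moved up about 3 px, and the cross and square keys looked up.
- **Everything else:** The bystanders looked unmoved, and the gripper was open and clear at z ≈ 218 mm.

No check disagreed beyond 1–2 mm of position noise. The key positions were judged from pictures and force only, since the joint values can't be read.

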